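# Swing the slotted strap onto its stud

## Robot

A 6-joint arm with a two-finger parallel gripper is mounted at the origin on the work surface. World frame = base frame: x ahead of the robot, y to its left, z up, the work surface at z = 0. Lengths are in m, angles in rad, forces in N, time in s.
With the tool pointing down it reaches from about 0.425 to 0.95 m from the base axis. Payload 3.5 kg.
Tool frame: the origin (TCP) lies on the centre line of the jaws, within the pads' length; the fingertips stand 11 mm ahead of it and the grasp point (between the pads) lies 8 mm behind it; z points along the fingers, y is the line along which they close (so a half turn about z gives the same grasp; the last joint's range is limited). The gripper opens to 85 mm and grips with 20 to 120 N. Pads are 22 mm wide; open, the fingers measure 114 mm over their backs; the gripper's body (76 mm by 85 mm) begins 54 mm behind the grasp point. The pads swing forward as they close: fully open they stand 13 mm farther back than shut.
Start: joints at [1.019, 0.286, 1.577, -0, 1.279, -0.15], TCP at [0.264, 0.621, 0.216] pointing down, gripper open.
Joint ranges: [-2.77, 2.77], [-0.9, 2.22], [0.21, 2.48], [-1.53, 4.67], [0.24, 2.81], [-2.84, 2.84]. Speed limits (rad/s): [2.79, 2.79, 3.14, 3.14, 3.14, 3.14].

## Interface

Orientations are given as a unit quaternion [x, y, z, w].
In Python, from plant import ctrl gives the robot as it stands.
- The arm moves only by the tool step_arm, never from a script. Its argument "motion" is a list of rows, each an object with "offset": the shift along the tool's x, y, z in m, a list of three; "twist": the turn about the tool's z in degrees. A call has 1 to 12 rows; each row is the pose to reach, as a shift and turn from the pose commanded when the call began, along the tool's axes at that moment; what a row does not reach only later rows make up. A row lasts 1/10 s, in which the tool goes at most 50 mm and 8.59 degrees, less where a joint would pass 70% of its speed; a pose out of reach is approached as far as the arm can. A call with a gripper value outside its range is refused whole. "gripper" is the finger opening in m, from 0 to 0.0854, set as the call begins (left out, the last holds). The fingers move at their own pace and stop on an object; "grip_force" is the grip in N (left out, the last holds). Time passes only in rows, so rows that repeat a pose let the fingers close. It gives the time, the measured TCP pose, the force, the opening and the grip force at its end, in the units of the state.
- ctrl.get_state(): the state, without advancing time (a new reading comes with each control period).
- ctrl.read_camera(name): name is "scene" or "top"; returns the picture (384x512x3 uint8, blue, green, red); there is no depth.
- ctrl.calibration(name): a dict with "fx", "fy", "cx", "cy" (pixels), "k1" (the pictures are not rectified: a ray, as slopes to the right and down, at radius r is drawn at 1 + k1 r^2 times it, then the intrinsics apply), "cam_to_world" (4x4, takes a point from camera to world coordinates). Camera axes: x right, y up, looking along -z (the intrinsics and any distortion apply to the point x, -y, -z); pixel columns grow to the right and rows downward; lengths in m; the calibration is good to about 2 mm. A picture is of the moment at which its call begins. calibration takes no time and is no camera call.
- ctrl.sign_off(): hands the job in; it is judged then, once.
The state is a dict: "time": time; "qpos": joint angles; "dq": joint speeds; "joint_efforts": joint torques, N m; "eef_pos": TCP position; "tcp_rot": TCP orientation; "contact_force": force on the tool from outside, world axes, zero at the start; "wrist_torque": the same for the moment, N m; "opening": opening from 0.0 (shut) to 1.0 (fully open); "finger_force": force on a finger pad.
Only numpy, scipy, OpenCV 4.12 (cv2) and the standard library are available. Lean on these libraries where they do the work, as an engineer would, in place of code of your own. Each camera call takes 0.05 s, during which the arm holds its last target. There are 200 camera calls.

## Task

Two small gearboxes stand on the repair bench. On one of them a strap with an open slot in its end lies loose on its bolt, swung away from the upright stud: swing it round about that bolt until the slot has gone over the stud as far as it will go, and leave it there lying flat. Leave the plain arm without a slot on the other gearbox where it is.

Things in the scene. Friction and masses are not known exactly. Their poses are not given: they have to be found in the camera images.
- strap_tab (a point): Centre of the slotted strap's upright tab: 8 mm thick (y), 26 wide (x), 36 tall; strap's upper face 18 mm below this point, gearbox top 24 mm below. Axes: x along the strap from loose bolt to slot, z up. Bolt axis 85 mm to -x, slot's middle 45 mm to +x. Slot 18 mm wide along x, open at the strap's +y edge (22 mm off the centre line), its bottom 10 mm beyond that line to -y.
- strap: Loose slotted strap, dark steel, 6 mm thick, 30 wide, 171 long, 0.2 kg, turning freely under the head of a loose bolt (17 mm high, 1.5 mm play). Origin: underside of the strap at the bolt's axis; axes as for its tab. It lies on the flat top of a fixed aluminium gearbox, 190 x 190 x 70 mm high. It must swing towards +y (counter-clockwise from above), 45 to 90 degrees.
- stud (a point): Top centre of the plain upright steel stud to go into the slot: 10 mm diameter, 24 mm tall, on the same gearbox top, 130 mm from the loose bolt. Strap home: the stud stands against the slot's bottom, 5 mm to -y of the strap's centre line. Else there is only a brass plug, 14 mm high, in a corner outside the swing.
- plain_tab (a point): Centre of the upright tab (8 x 22 x 30 mm) of the plain round-ended steel arm without a slot, on the second, otherwise similar gearbox. To be left alone. It turns stiffly about its own bolt, 85 mm away from this point.

How it is judged:
At the end, for the whole second after the job is handed in: The stud stands in the strap's slot, its centre within about 11 mm of where it touches the slot's bottom (no more than 6 mm short of the strap's centre line), and the strap lies flat within 7 degrees and at rest (y of stud in the frame of strap_tab between -0.012 and 0.006 m and x of stud in the frame of strap_tab between 0.035 and 0.055 m and angle between strap_tab's own z axis and vertical below 0.12 rad and linear speed of strap below 0.02 m/s).
It fails at once if the plain arm on the other gearbox is moved by more than 15 mm (distance of plain_tab from where it was at the start of the episode above 0.015 m).
It also fails if it takes over 29 s, if anything falls off the work surface, if the arm or the gripper's body presses on something with over 40 N, if the wrist force passes 120 N, or if a joint passes its speed limit or range.

## Working session

There is one attempt and no reset: what is moved stays moved. The work goes in short steps, Python scripts to look and compute and a tool call to move; the robot and the scene stay as the last step left them, time stands still between calls to the robot, and variables do not carry over. Pictures are saved under pics/ and viewed, at most 10 in all, crops included, and the job is handed in when it is done.

Besides the shell and the picture viewer there is one more tool, called after "Request:" by a JSON object that holds its "method" and its "body". step_arm: Moves the arm, as the interface text tells. Its arguments: {"type":"object","properties":{"motion":{"type":"array"},"gripper":{"type":"number"},"grip_force":{"type":"number"}},"required":["motion"]}

```bash
mkdir -p pics; cat > h.py <<'E'
import numpy as np, cv2
from plant import ctrl
def ray(name,u,v):
    c=ctrl.calibration(name); 
    K=np.array([[c['fx'],0,c['cx']],[0,c['fy'],c['cy']],[0,0,1.]])
    p=cv2.undistortPoints(np.array([[[u,v]]],float),K,np.array([c['k1'],0,0,0.]))[0,0]
    T=np.array(c['cam_to_world']); return T[:3,3],T[:3,:3]@np.array([p[0],-p[1],-1])
def at_z(name,u,v,z):
    o,d=ray(name,u,v); return o+d*(z-o[2])/d[2]
def proj(name,P):
    c=ctrl.calibration(name);T=np.linalg.inv(np.array(c['cam_to_world']))
    q=T[:3,:3]@np.array(P)+T[:3,3];a,b=q[0]/-q[2],-q[1]/-q[2];s=1+c['k1']*(a*a+b*b)
    return c['fx']*a*s+c['cx'],c['fy']*b*s+c['cy']
E
python3 - <<'E'
from h import *
for n in('scene','top'):
    cv2.imwrite(f'pics/{n}0.png',ctrl.read_camera(n))
    c=ctrl.calibration(n);print(n,c['fx'],c['cx'],c['k1'],np.round(c['cam_to_world'],3))
s=ctrl.get_state();print({k:np.round(v,3) for k,v in s.items()})
E
```

```text
scene 426.1248656658098 255.91370959086072 -0.1419071997493613 [[-0.745 -0.372  0.554  0.999]
 [ 0.667 -0.436  0.604  0.489]
 [ 0.017  0.82   0.573  0.591]
 [ 0.     0.     0.     1.   ]]
top 425.7616987724828 257.9995192926391 -0.1429815231613615 [[ 0.005  0.987 -0.16   0.358]
 [-1.     0.004 -0.007 -0.008]
 [-0.006  0.16   0.987  1.026]
 [ 0.     0.     0.     1.   ]]
{'time': np.float64(0.1), 'qpos': array([ 1.019,  0.287,  1.578, -0.   ,  1.279, -0.15 ]), 'dq': array([-0.   , -0.002, -0.003, -0.001,  0.   ,  0.001]), 'joint_efforts': array([ 2.000e-03, -4.073e+01, -2.937e+01, -0.000e+00,  3.000e-03,
        0.000e+00]), 'eef_pos': array([0.264, 0.621, 0.214]), 'tcp_rot': array([ 0.2  ,  0.98 , -0.001, -0.   ]), 'contact_force': array([-0.15 ,  0.406, -0.326]), 'wrist_torque': array([ 0.036, -0.001,  0.023]), 'finger_force': np.float64(0.0), 'opening': np.float64(1.0)}
```

View pics/scene0.png

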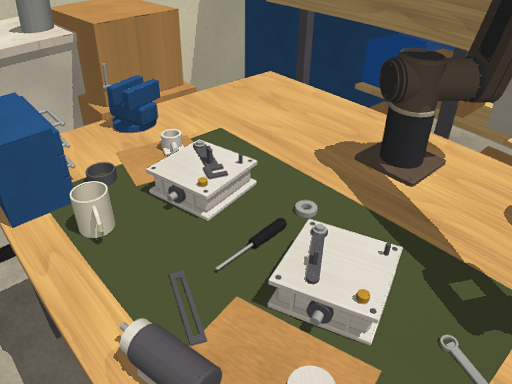

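View pics/top0.png

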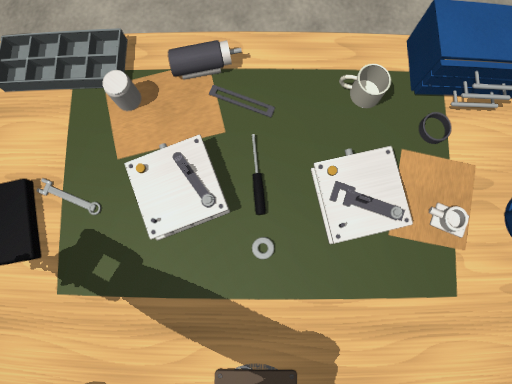

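The top view shows the slotted strap on the right-hand gearbox: bolt about (397,212), slot about (340,195), stud about (342,225). The plain arm is on the left-hand one. I'll enlarge both.

```bash
python3 - <<'E'
import cv2
a=cv2.imread('pics/top0.png')[140:250,305:420];cv2.imwrite('pics/c1.png',cv2.resize(a,None,fx=5,fy=5,interpolation=cv2.INTER_CUBIC))
a=cv2.imread('pics/scene0.png')[130:220,140:265];cv2.imwrite('pics/c2.png',cv2.resize(a,None,fx=6,fy=6,interpolation=cv2.INTER_CUBIC))
E
```

```text
(no output)
```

View pics/c1.png

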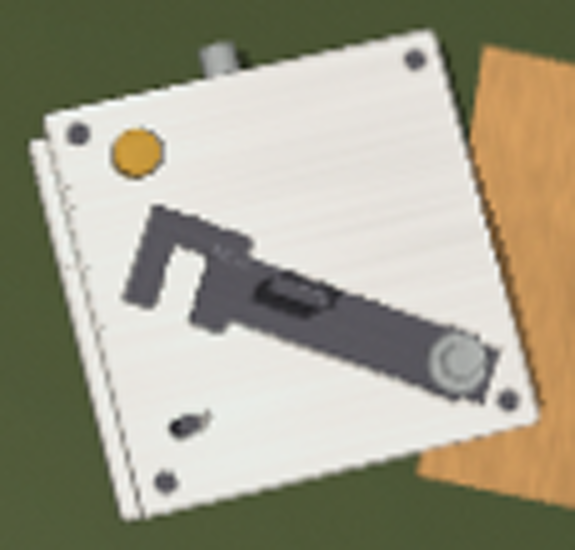

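View pics/c2.png

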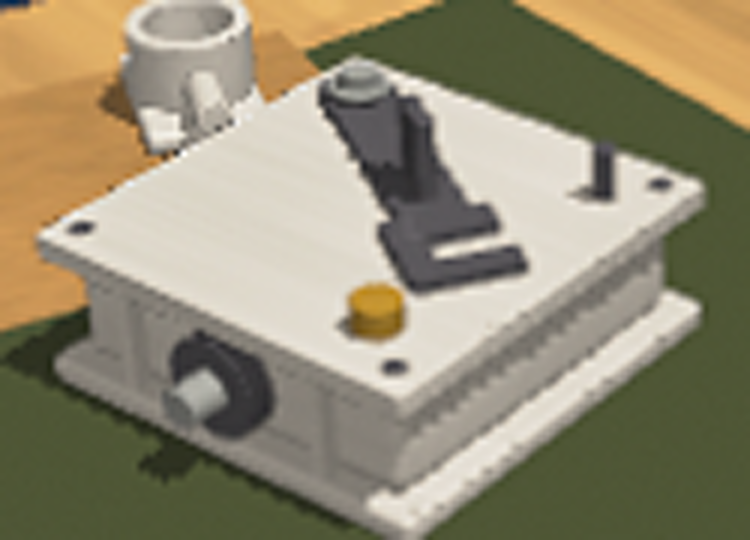

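Top crop: bolt head at (397,212.4) px, stud about (342.6,225), slot about (338,196), tab about (363.5,198). Scene crop: stud top (240.5,154.3), bolt head (200,144), tab top about (209,146.5).

```bash
python3 - <<'E'
from h import *
from scipy.optimize import least_squares
f=lambda x,y:(305+x/5,140+y/5); g=lambda x,y:(140+x/6,130+y/6)
def tri(a,b):
    o1,d1=ray('top',*a);o2,d2=ray('scene',*b)
    t=np.linalg.lstsq(np.stack([d1,-d2],1),o2-o1,rcond=None)[0];p,q=o1+t[0]*d1,o2+t[1]*d2
    return (p+q)/2,np.linalg.norm(p-q)
b,e=tri(f(460,362),g(362,80));print('bolt',b,e)
print('bolt@z',at_z('top',*f(460,362),.093),at_z('scene',*g(362,80),.093))
print('stud',at_z('scene',*g(603,146),.094),'base',at_z('scene',*g(603,196),.07), 'top',at_z('top',*f(180,430),.094),at_z('top',*f(188,424),.07))
for n,x,y in(('slotmouthL',145,307),('mouthL in',148,305),('R',207,330),('slotbot',185,250),('farcorner',155,205),('end',485,402),('end2',498,350)):
    print(n,at_z('top',*f(x,y),.076))
print('tab top ends',at_z('scene',*g(408,95),.112),at_z('scene',*g(430,125),.112), 'top',at_z('top',*f(255,300),.112),at_z('top',*f(315,315),.112),at_z('top',*f(293,307),.112),at_z('top',*f(310,285),.112),at_z('top',*f(340,295),.112))
E
```

```text
bolt [ 0.4572286  -0.3160044   0.08113406] 5.732580679824981e-05
bolt@z [ 0.45595666 -0.31211592  0.093     ] [ 0.469861   -0.29730271  0.093     ]
stud [ 0.4308791  -0.18865451  0.094     ] base [ 0.42972982 -0.19013789  0.07      ] top [ 0.42578605 -0.18455007  0.094     ] [ 0.43025092 -0.19279888  0.07      ]
slotmouthL [ 0.48266174 -0.17327644  0.076     ]
mouthL in [ 0.48357634 -0.17466254  0.076     ]
R [ 0.47226376 -0.20129127  0.076     ]
slotbot [ 0.50879528 -0.19218031  0.076     ]
farcorner [ 0.52947857 -0.17895259  0.076     ]
end [ 0.43949348 -0.32860361  0.076     ]
end2 [ 0.46322076 -0.33575272  0.076     ]
tab top ends [ 0.48364097 -0.24521987  0.112     ] [ 0.49173095 -0.22000202  0.112     ] top [ 0.48112001 -0.21548784  0.112     ] [ 0.47458055 -0.24186322  0.112     ] [ 0.47807984 -0.23221604  0.112     ] [ 0.48779202 -0.24009382  0.112     ] [ 0.48341205 -0.25330184  0.112     ]
```

Request:
{"method": "step_arm", "body": {"motion": [{"offset": [-0.4,-0.34,-0.02],"twist": 85},{"offset": [-0.4,-0.34,-0.02],"twist": 85},{"offset": [-0.4,-0.34,-0.02],"twist": 85},{"offset": [-0.4,-0.34,-0.02],"twist": 85},{"offset": [-0.4,-0.34,-0.02],"twist": 85},{"offset": [-0.4,-0.34,-0.02],"twist": 85},{"offset": [-0.4,-0.34,-0.02],"twist": 85},{"offset": [-0.4,-0.34,-0.02],"twist": 85},{"offset": [-0.4,-0.34,-0.02],"twist": 85},{"offset": [-0.4,-0.34,-0.02],"twist": 85},{"offset": [-0.4,-0.34,-0.02],"twist": 85},{"offset": [-0.4,-0.34,-0.02],"twist": 85}], "gripper": 0.04}}

```text
time: 1.3
eef_pos: [0.5002, 0.149, 0.2353]
tcp_rot: [0.811, 0.586, -0.0, 0.0]
contact_force: [-0.7, 0.1, -1.0]
opening: 0.468
finger_force: 0.0
```

Request:
{"method": "step_arm", "body": {"motion": [{"offset": [-0.37,0.103,0.055],"twist": 0},{"offset": [-0.37,0.103,0.055],"twist": 0},{"offset": [-0.37,0.103,0.055],"twist": 0},{"offset": [-0.37,0.103,0.055],"twist": 0},{"offset": [-0.37,0.103,0.055],"twist": 0},{"offset": [-0.37,0.103,0.055],"twist": 0},{"offset": [-0.37,0.103,0.055],"twist": 0},{"offset": [-0.37,0.103,0.055],"twist": 0},{"offset": [-0.37,0.103,0.055],"twist": 0},{"offset": [-0.37,0.103,0.055],"twist": 0}]}}

```text
time: 2.3
eef_pos: [0.4824, -0.2311, 0.1798]
tcp_rot: [0.809, 0.587, 0.0, -0.001]
contact_force: [1.1, 0.5, -0.2]
opening: 0.467
finger_force: 0.0
```

```bash
python3 - <<'E'
from h import *
s=ctrl.get_state();print(s['eef_pos'],s['tcp_rot'])
a=ctrl.read_camera('scene')[70:220,130:270]
b=ctrl.read_camera('top')[130:260,305:435]
r=lambda i:cv2.resize(i,(400,int(i.shape[0]*400/i.shape[1])),interpolation=cv2.INTER_CUBIC)
a,b=r(a),r(b);h=max(len(a),len(b))
cv2.imwrite('pics/p3.png',np.hstack([cv2.copyMakeBorder(i,0,h-len(i),0,0,0) for i in(a,b)]))
E
```

```text
[ 0.4823771  -0.23111797  0.17978459] [ 8.09349328e-01  5.87326585e-01  5.53866297e-05 -1.07014890e-03]
```

View pics/p3.png

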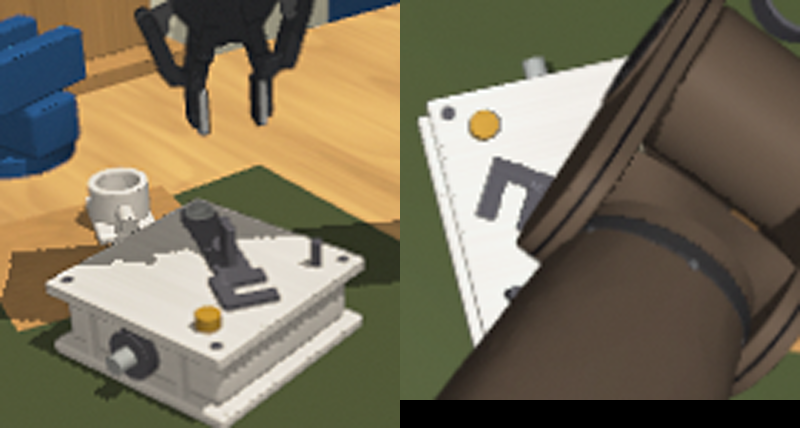

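The scene view shows the open jaws above the tab, fingertips at about crop (202,132) and (262,122), tab top at about (226,217); the top view is hidden by the arm.

```bash
python3 - <<'E'
from h import *
y=np.array([.95,-.31,0])
for s in(-.02,.02): print('tip',np.array(proj('scene',np.array([.4824,-.2311,.172])+s*y))-[130,70])
print((np.array(proj('scene',[.4824,-.2311,.172]))-[130,70])*2.857)
# tab top predicted for TCP vertical
print(np.array(proj('scene',[.4824,-.2311,.112])),'observed tab top ~',140+415/6,130+108/6)
B=np.array([.4567,-.314]);
for a in (66,69,72,75):
    x=np.array([np.cos(np.radians(a)),np.sin(np.radians(a))]);yy=np.array([-x[1],x[0]])
    P=lambda X,Y,z:np.round(proj('top',[*(B+X*x+Y*yy),z]),1)
    print(a,'tabtop ends scene',np.round([(np.array(proj('scene',[*(B+X*x),.112]))-[140,130])*6 for X in(.072,.098)]),'top c1',[(P(X,Y,.076)-[305,140])*5 for X,Y in((.121,.022),(.139,.022),(.130,-.010))])
E
```

```text
tip [89.29421499 53.11983685]
tip [72.58029892 56.0160629 ]
[231.38822206 155.86149523]
[212.01103719 147.84125303] observed tab top ~ 209.16666666666669 148.0
66 tabtop ends scene [[399.  94.]
 [413. 125.]] top c1 [array([191.5, 300. ]), array([155., 284.]), array([200. , 228.5])]
69 tabtop ends scene [[408.  93.]
 [426. 123.]] top c1 [array([189., 314.]), array([151.5, 299.5]), array([193.5, 241.5])]
72 tabtop ends scene [[417.  91.]
 [439. 120.]] top c1 [array([187., 328.]), array([149. , 315.5]), array([188. , 255.5])]
75 tabtop ends scene [[426.  89.]
 [451. 118.]] top c1 [array([185.5, 342. ]), array([147. , 331.5]), array([183., 269.])]
```

Request:
{"method": "step_arm", "body": {"motion": [{"offset": [-0.002,0.003,0.04],"twist": 0},{"offset": [-0.002,0.003,0.04],"twist": 0},{"offset": [-0.002,0.003,0.04],"twist": 0}]}}

```text
time: 2.7
eef_pos: [0.4845, -0.2328, 0.1401]
tcp_rot: [0.809, 0.588, -0.0, -0.001]
contact_force: [0.6, 0.1, 0.1]
opening: 0.469
finger_force: 0.0
```

```bash
python3 - <<'E'
from h import *
s=ctrl.get_state();print(s['eef_pos'],s['tcp_rot'])
a=ctrl.read_camera('scene')[90:220,140:270]
cv2.imwrite('pics/p4.png',cv2.resize(a,None,fx=4.5,fy=4.5,interpolation=cv2.INTER_CUBIC))
for z in(.13,.14,.15):print(z,(np.array(proj('scene',[*s['eef_pos'][:2],z]))-[140,90])*4.5)
E
```

```text
[ 0.48447569 -0.23284006  0.14009193] [ 8.08568294e-01  5.88400881e-01 -3.17273407e-04 -1.27122388e-03]
0.13 [317.43503689 229.56412765]
0.14 [316.64283721 212.22982306]
0.15 [315.84695215 194.71148499]
```

View pics/p4.png

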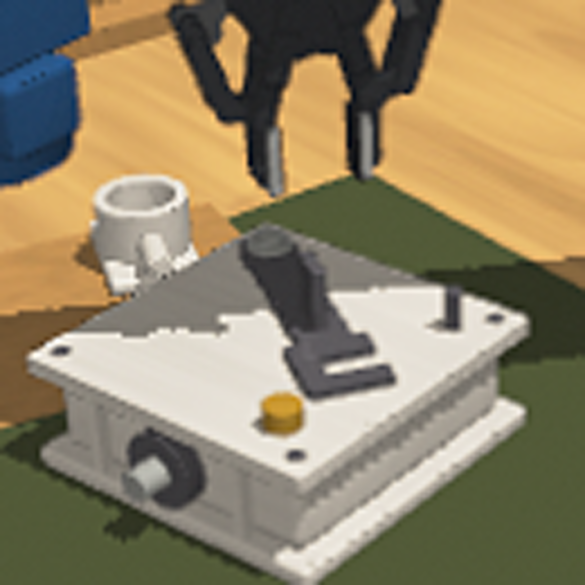

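Fingertips appear at crop (272,190) and (365,175), straddling the tab but apparently some 15–20 mm higher than I had reckoned. I'll descend in small steps and look again.

Request:
{"method": "step_arm", "body": {"motion": [{"offset": [0,0,0.015],"twist": 0},{"offset": [0,0,0.03],"twist": 0},{"offset": [0,0,0.03],"twist": 0}]}}

```text
time: 3.05
eef_pos: [0.4832, -0.2334, 0.1077]
tcp_rot: [0.809, 0.588, -0.001, -0.002]
contact_force: [-0.5, 0.2, -0.7]
opening: 0.47
finger_force: 0.0
```

```bash
python3 - <<'E'
from h import *
s=ctrl.get_state();print(s['eef_pos'],s['tcp_rot'],s['contact_force'])
a=ctrl.read_camera('scene')[90:220,140:270]
cv2.imwrite('pics/p5.png',cv2.resize(a,None,fx=4.5,fy=4.5,interpolation=cv2.INTER_CUBIC))
E
```

```text
[ 0.48320079 -0.23339035  0.10773079] [ 8.09096041e-01  5.87670795e-01 -7.87252064e-04 -2.45199640e-03] [-0.50176252  0.24291896 -0.7013845 ]
```

View pics/p5.png

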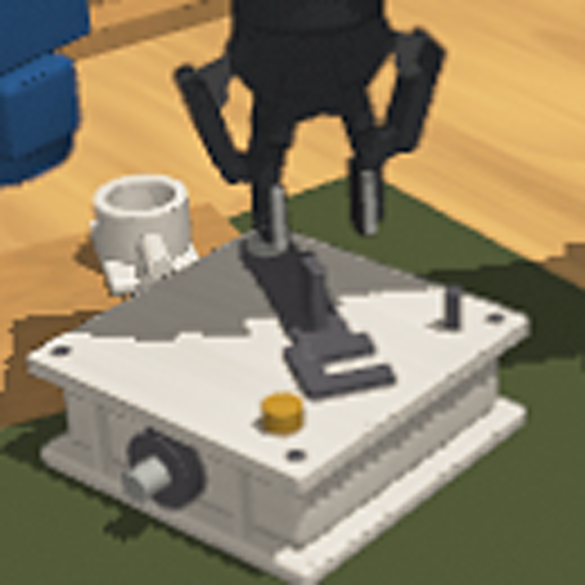

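Fingertips now at crop (275,248) and (368,232), tab top at (318,262): still above the tab in the picture. Next step down.

Request:
{"method": "step_arm", "body": {"motion": [{"offset": [0.001,0.001,0.007],"twist": 0},{"offset": [0.001,0.001,0.014],"twist": 0},{"offset": [0.001,0.001,0.014],"twist": 0}]}}

```text
time: 3.4
eef_pos: [0.4855, -0.2336, 0.0953]
tcp_rot: [0.809, 0.588, -0.0, -0.001]
contact_force: [-0.4, -1.2, 0.0]
opening: 0.469
finger_force: 0.0
```

```bash
python3 - <<'E'
from h import *
s=ctrl.get_state();print(s['eef_pos'],s['tcp_rot'],s['contact_force'])
a=ctrl.read_camera('scene')[110:190,170:260]
cv2.imwrite('pics/p6.png',cv2.resize(a,None,fx=6.5,fy=6.5,interpolation=cv2.INTER_CUBIC))
E
```

```text
[ 0.4854509  -0.23356882  0.09527763] [ 8.09144613e-01  5.87608518e-01 -3.32043032e-04 -1.05550295e-03] [-0.41878864 -1.18521562  0.03633774]
```

View pics/p6.png

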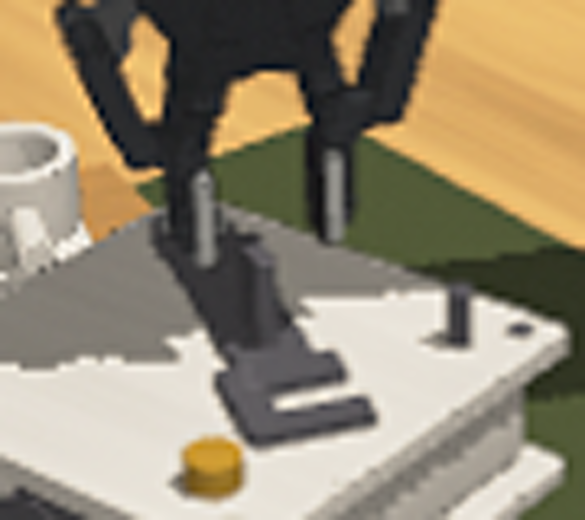

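Tips at crop (203,262) and (333,240), tab top about (258,255): straddling it in the picture, but depth along the view is unclear. A gentle close will tell whether the tab is between the pads.

Request:
{"method": "step_arm", "body": {"motion": [{"offset": [0,0,0],"twist": 0},{"offset": [0,0,0],"twist": 0},{"offset": [0,0,0],"twist": 0},{"offset": [0,0,0],"twist": 0},{"offset": [0,0,0],"twist": 0}], "gripper": 0.004, "grip_force": 20}}

```text
time: 3.95
eef_pos: [0.4861, -0.234, 0.0967]
tcp_rot: [0.809, 0.588, 0.0, 0.0]
contact_force: [-0.6, 0.2, -0.1]
opening: 0.048
finger_force: 0.0
```

```bash
python3 - <<'E'
from h import *
s=ctrl.get_state();print(s['eef_pos'],s['contact_force'],s['opening'],s['finger_force'])
a=ctrl.read_camera('scene')[110:190,170:260]
cv2.imwrite('pics/p7.png',cv2.resize(a,None,fx=6.5,fy=6.5,interpolation=cv2.INTER_CUBIC))
E
```

```text
[ 0.48614339 -0.23404035  0.09666984] [-0.61961844  0.15726499 -0.14600265] 0.04835853867147021 0.0
```

View pics/p7.png

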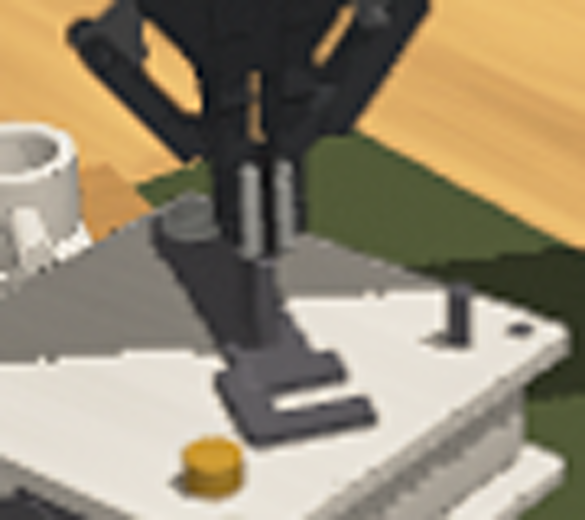

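Opening 4 mm with no force: the jaws closed on nothing, and in the picture they sit above/in front of the tab's top (tips at crop (268,255), tab showing from row 260). So the tips are higher than the tab top; I'll open and go lower, watching force.

Request:
{"method": "step_arm", "body": {"motion": [{"offset": [0,0.002,0],"twist": 0},{"offset": [0,0.002,0],"twist": 0},{"offset": [0,0.002,0],"twist": 0},{"offset": [0,0.002,0.004],"twist": 0},{"offset": [0,0.002,0.008],"twist": 0},{"offset": [0,0.002,0.008],"twist": 0}], "gripper": 0.036}}

```text
time: 4.6
eef_pos: [0.4874, -0.2342, 0.0875]
tcp_rot: [0.809, 0.588, -0.0, -0.001]
contact_force: [0.4, -0.7, 0.1]
opening: 0.421
finger_force: 0.0
```

```bash
python3 - <<'E'
from h import *
s=ctrl.get_state();print(s['eef_pos'],s['contact_force'],s['opening'])
ob=(170+268/6.5,110+255/6.5)
for z in(.08,.086,.1,.115):print(z,at_z('scene',*ob,z))
P=[.4851,-.2339]
for z in(.076,.112):print(z,(np.array(proj('top',[*P,z]))-[305,140])*5,(np.array(proj('scene',[*P,z]))-[170,110])*6.5)
# gearbox corners check, both cameras
for n,p in (('top',(305+158/1e9*0+430/5,140+32/5)),('scene',(140+38/6,130+240/6))):print(n,at_z(n,*p,.07))
for n,p in (('top',(305+45/5,140+115/5)),('scene',(140+402/6,130+402/6))):print(n,at_z(n,*p,.07))
E
```

```text
[ 0.48737897 -0.23419247  0.08748082] [ 0.40726268 -0.71599388  0.13265244] 0.4212975699953238
0.08 [ 0.45367856 -0.27466843  0.08      ]
0.086 [ 0.46008804 -0.2657027   0.086     ]
0.1 [ 0.47504352 -0.24478268  0.1       ]
0.115 [ 0.49106724 -0.22236837  0.115     ]
0.076 [277.32898189 301.99029236] [266.509083   331.75885979]
0.112 [296.2719669  291.06537926] [262.41406532 245.46844459]
top [ 0.61373042 -0.31289021  0.07      ]
scene [ 0.61966615 -0.30815015  0.07      ]
top [ 0.57243118 -0.1301221   0.07      ]
scene [ 0.57662814 -0.12638601  0.07      ]
```

Request:
{"method": "step_arm", "body": {"motion": [{"offset": [0,0,0.003],"twist": 0},{"offset": [0,0,0.003],"twist": 0},{"offset": [0,0,0.003],"twist": 0},{"offset": [0,0,0.003],"twist": 0},{"offset": [0,0,0.003],"twist": 0},{"offset": [0,0,0.003],"twist": 0}], "gripper": 0.004, "grip_force": 20}}

```text
time: 5.2
eef_pos: [0.4877, -0.2344, 0.0852]
tcp_rot: [0.809, 0.588, -0.0, -0.0]
contact_force: [0.4, 0.5, -2.3]
opening: 0.085
finger_force: 22.4
```

Tab is between the pads (7.3 mm opening, 22 N). I'll ease open, go lower on the tab and cage it.

Request:
{"method": "step_arm", "body": {"motion": [{"offset": [0,0,0],"twist": 0},{"offset": [0,0,0],"twist": 0},{"offset": [0,0,0.003],"twist": 0},{"offset": [0,0,0.006],"twist": 0},{"offset": [0,0,0.009],"twist": 0},{"offset": [0,0,0.012],"twist": 0},{"offset": [0,0,0.012],"twist": 0}], "gripper": 0.016}}

```text
time: 5.9
eef_pos: [0.4876, -0.2343, 0.0728]
tcp_rot: [0.809, 0.588, -0.0, -0.001]
contact_force: [0.2, 1.0, -0.6]
opening: 0.185
finger_force: 0.0
```

```bash
python3 - <<'E'
from h import *
s=ctrl.get_state();p=s['eef_pos'];print(p,s['contact_force'],s['opening'])
a=ctrl.read_camera('scene')[110:190,170:260]
cv2.imwrite('pics/p8.png',cv2.resize(a,None,fx=6.5,fy=6.5,interpolation=cv2.INTER_CUBIC))
B=np.array([.4567,-.315]);R=p[:2]-B;q=s['tcp_rot'];X=np.array([q[0]**2-q[1]**2,2*q[0]*q[1]]);Y=np.array([X[1],-X[0]])
for a in range(6,49,6):
    c,t=np.cos(np.radians(a)),np.sin(np.radians(a));d=np.array([c*R[0]-t*R[1],t*R[0]+c*R[1]])-R
    print(a,np.round([d@X,d@Y],4),'twist',-a)
E
```

```text
[ 0.48759341 -0.23434293  0.07278321] [ 0.16464947  0.98058017 -0.59842762] 0.18473857660293358
6 [-0.    -0.009] twist -6
12 [-0.001 -0.018] twist -12
18 [-0.0029 -0.0269] twist -18
24 [-0.0057 -0.0355] twist -24
30 [-0.0093 -0.0437] twist -30
36 [-0.0139 -0.0515] twist -36
42 [-0.0192 -0.0589] twist -42
48 [-0.0253 -0.0656] twist -48
```

Request:
{"method": "step_arm", "body": {"motion": [{"offset": [0,-0.0045,0],"twist": -3},{"offset": [0,-0.009,0],"twist": -6},{"offset": [-0.0005,-0.0135,0],"twist": -9},{"offset": [-0.001,-0.018,0],"twist": -12},{"offset": [-0.002,-0.0225,0],"twist": -15},{"offset": [-0.003,-0.027,0],"twist": -18},{"offset": [-0.0043,-0.0313,0],"twist": -21},{"offset": [-0.0057,-0.0355,0],"twist": -24},{"offset": [-0.0057,-0.0355,0],"twist": -24}]}}

```text
time: 6.85
eef_pos: [0.4523, -0.2291, 0.0737]
tcp_rot: [0.669, 0.743, -0.0, 0.0]
contact_force: [-0.1, 0.7, 0.2]
opening: 0.185
finger_force: 0.0
```

Request:
{"method": "step_arm", "body": {"motion": [{"offset": [0,-0.003,0],"twist": -2},{"offset": [0,-0.006,0],"twist": -4},{"offset": [0,-0.009,0],"twist": -6},{"offset": [-0.0005,-0.012,0],"twist": -8},{"offset": [-0.001,-0.015,0],"twist": -10},{"offset": [-0.001,-0.018,0],"twist": -12},{"offset": [-0.001,-0.018,0],"twist": -12}]}}

```text
time: 7.55
eef_pos: [0.4348, -0.2321, 0.0738]
tcp_rot: [0.588, 0.809, -0.0, 0.0]
contact_force: [0.2, -0.1, 0.2]
opening: 0.184
finger_force: 0.0
```

```bash
python3 - <<'E'
from h import *
s=ctrl.get_state();print(s['eef_pos'],s['contact_force'],s['opening'])
a=ctrl.read_camera('scene')[115:185,170:260]
cv2.imwrite('pics/p9.png',cv2.resize(a,None,fx=7,fy=7,interpolation=cv2.INTER_CUBIC))
E
```

```text
[ 0.43483425 -0.23209214  0.07375704] [ 0.180874   -0.06456458  0.214904  ] 0.1836157521849494
```

View pics/p9.png

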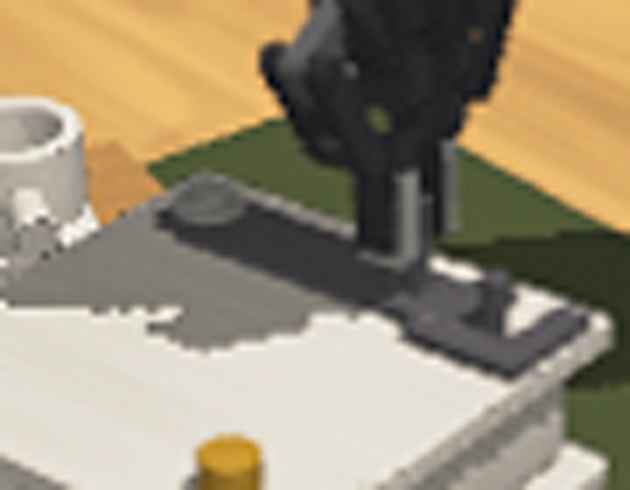

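The last picture shows the strap lying flat with the stud (495,290) inside the slot, near its entrance/left side. I'll push on until it stops.

Request:
{"method": "step_arm", "body": {"motion": [{"offset": [0,-0.0015,0],"twist": -1},{"offset": [0,-0.003,0],"twist": -2},{"offset": [0,-0.0045,0],"twist": -3},{"offset": [0,-0.0045,0],"twist": -3}]}}

```text
time: 8.0
eef_pos: [0.4317, -0.2332, 0.0742]
tcp_rot: [0.567, 0.824, 0.001, 0.001]
contact_force: [4.1, 2.4, 0.6]
opening: 0.188
finger_force: 2.6
```

Request:
{"method": "step_arm", "body": {"motion": [{"offset": [0,-0.001,0],"twist": -0.5},{"offset": [0,-0.002,0],"twist": -1},{"offset": [0,-0.002,0],"twist": -1}]}}

```text
time: 8.3
eef_pos: [0.4313, -0.2336, 0.0747]
tcp_rot: [0.56, 0.828, 0.002, 0.003]
contact_force: [8.5, 4.7, 1.2]
opening: 0.186
finger_force: 4.7
```

Request:
{"method": "step_arm", "body": {"motion": [{"offset": [0,0.003,0],"twist": 1.5},{"offset": [0,0.005,0],"twist": 3},{"offset": [0,0.005,0],"twist": 3},{"offset": [0,0.005,-0.03],"twist": 3},{"offset": [0,0.005,-0.07],"twist": 3},{"offset": [0,0.005,-0.12],"twist": 3},{"offset": [0.05,0.005,-0.15],"twist": 3},{"offset": [0.1,0.005,-0.15],"twist": 3},{"offset": [0.15,0.005,-0.15],"twist": 3},{"offset": [0.2,0.005,-0.15],"twist": 3},{"offset": [0.25,0.005,-0.15],"twist": 3},{"offset": [0.3,0.005,-0.15],"twist": 3}]}}

```text
time: 9.5
eef_pos: [0.3222, 0.0404, 0.2232]
tcp_rot: [0.581, 0.814, -0.0, 0.0]
contact_force: [1.0, 0.8, 0.2]
opening: 0.189
finger_force: 0.0
```

```bash
python3 - <<'E'
from h import *
s=ctrl.get_state();print(s['eef_pos'],s['contact_force'])
ims={n:ctrl.read_camera(n) for n in('top','scene')}
g=cv2.cvtColor(ims['top'],cv2.COLOR_BGR2GRAY)
for r in range(202,240): print(r,''.join('#' if v<110 else ('+' if v<165 else '.') for v in g[r,320:412]))
g=cv2.cvtColor(ims['scene'],cv2.COLOR_BGR2GRAY)
for r in range(138,176): print(r,''.join('#' if v<110 else ('+' if v<165 else '.') for v in g[r,185:260]))
E
```

```text
[0.32215064 0.04035616 0.22321969] [0.98174924 0.82023201 0.22614366]
202 .......................................................................................+#+.+
203 .......................................................................................+#+.+
204 ........................................................................................#+.+
205 ........................................................................................#+++
206 ...........................................................................+....+.......+#++
207 .......................................................................#+++....+##.......#++
208 +....................................................................+##++.+....+#.......#++
209 #................................................................+#####++.+++....++......+++
210 #............................................................+#########+.++.......+......+#+
211 #....+....................................................+############++++.......+.......#+
212 #+....................................................++
[... 4995 characters left out ...]
.......................................++#######++++########
168 .........................................................++#++++++#########
169 ............................................................+++++##########
170 ............................................................+++++##########
171 ..........................................................++++#++##########
172 .........................................................++++++++##########
173 .......................................................+++++#++++##########
174 ......................................................+++++++++++##########
175 .....................................................++++++++++++##########
```

```bash
python3 -c "
from plant import ctrl
print(ctrl.sign_off())"
```

```text
the job is handed in; nothing more can be done
None
```

The strap is swung home: the stud stands at the bottom of its slot, the strap looked flat after the arm backed away, the arm on the other gearbox wasn't touched, and the job was handed in at about 10 s (no verdict shown).

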